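# Make up two welding practice kits

### The job

Make up the two welding practice kits from the stock on the bench. The red tray gets the blue pipe coupon in its large bay and the brass nozzle and the green-capped jar together in its small bay; the yellow tray gets the tee coupon in its large bay and the black-capped jar in its small bay. Everything stands upright on the tray floor, let go; leave the bare steel pipe standing where it is.

Things in the scene. Friction and masses are not known exactly. Their poses are not given: they have to be found in the camera images.
- tray_red: red kit tray fixed to the bench, open on top, 196 x 120 mm (x by y), 18 mm high, walls and floor 4 mm. Origin under its middle at bench level, z up. An off-centre divider along y makes two bays, each 112 mm wide in y: large, x -94 to +20 mm (centre -37), and small, x +24 to +94 mm (centre +59). Left or right of the stock, either way round.
- tray_yellow: yellow kit tray fixed to the bench, open on top, 196 x 120 mm (x by y), 18 mm high, walls and floor 4 mm. Origin under its middle at bench level, z up. An off-centre divider along y makes two bays, each 112 mm wide in y: large, x -94 to +20 mm (centre -37), and small, x +24 to +94 mm (centre +59). Left or right of the stock, either way round.
- pipe: pipe practice coupon: blue tube with green marker squares, standing on end, open at both ends; 50 mm outside diameter, 42 mm inside, 60 mm tall. Origin at the centre of its underside, z up. About 160 g.
- tee: tee-joint practice coupon, blue with green marker squares: foot plate 80 x 50 mm (x by y), 8 mm thick, with an upright web along its x through the middle, 80 mm long and 8 mm thick, top at 56 mm. Origin at the centre of its underside, z up. About 180 g; grip it by the web.
- nozzle: brass gas nozzle standing wide end down, 26 mm diameter up to 45 mm, tapering to 20 mm at 60 mm, 65 mm tall. Origin at the centre of its underside, z up. About 90 g.
- jar_green: small round white jar of contact tips with a green screw cap, 36 mm diameter, 50 mm tall, standing. Origin at the centre of its underside, z up. About 80 g.
- jar_black: small round white jar of contact tips with a black screw cap, 36 mm diameter, 50 mm tall, standing. Origin at the centre of its underside, z up. About 80 g.
- bare_pipe: bare steel pipe, same shape and size as the blue coupon (50 mm diameter, 60 mm tall), standing loose in the stock; belongs to no kit and stays. Origin at the centre of its underside.

How it is judged:
At the end, for the whole second after the job is handed in: Each of the five things stands inside the walls of its bay as asked, on the tray floor (origin at most 9 mm above the tray's underside), upright within 0.12 rad, at rest, released. The bare steel pipe is upright (0.12 rad) and within 20 mm of its start (x of pipe in the frame of tray_red between -0.071 and -0.003 m and y of pipe in the frame of tray_red between -0.033 and 0.033 m and z of each of pipe, nozzle, jar_green in the frame of tray_red below 0.009 m and angle between each of pipe, nozzle, jar_green, tee, jar_black, bare_pipe's own z axis and vertical below 0.12 rad and linear speed of each of pipe, nozzle, jar_green, tee, jar_black below 0.02 m/s and angular speed of each of pipe, nozzle, jar_green, tee, jar_black below 0.3 rad/s and contact force between each of pipe, nozzle, jar_green, tee, jar_black and the fingers below 0.05 N and x of nozzle in the frame of tray_red between 0.035 and 0.083 m and y of nozzle in the frame of tray_red between -0.045 and 0.045 m and x of jar_green in the frame of tray_red between 0.04 and 0.078 m and y of jar_green in the frame of tray_red between -0.04 and 0.04 m and x of tee in the frame of tray_yellow between -0.073 and -0.001 m and y of tee in the frame of tray_yellow between -0.035 and 0.035 m and z of each of tee, jar_black in the frame of tray_yellow below 0.009 m and x of jar_black in the frame of tray_yellow between 0.04 and 0.078 m and y of jar_black in the frame of tray_yellow between -0.04 and 0.04 m and distance of bare_pipe from where it was at the start of the episode below 0.02 m); the robot touches nothing.
It fails at once if the bare steel pipe was moved by more than 20 mm (distance of bare_pipe from where it was at the start of the episode above 0.02 m).
It also fails if it takes over 109 s, if anything falls off the work surface, if the arm or the gripper's body presses on something with over 40 N, if the wrist force passes 120 N, or if a joint passes its speed limit or range.

### The arm

A 6-joint arm with a two-finger parallel gripper is mounted at the origin on the work surface. World frame = base frame: x ahead of the robot, y to its left, z up, the work surface at z = 0. Lengths are in m, angles in rad, forces in N, time in s.
With the tool pointing down it reaches from about 0.35 to 0.775 m from the base axis. Payload 7.3 kg.
Tool frame: the origin (TCP) lies where the fingers leave the gripper's body, on its centre line; the fingertips stand 66 mm ahead of it and the grasp point (between the pads) lies 47 mm ahead of it; z points along the fingers, y is the line along which they close (so a half turn about z gives the same grasp; the last joint's range is limited). The gripper opens to 92 mm and grips with 3 to 60 N. Pads are 19 mm wide; open, the fingers measure 130 mm over their backs; the gripper's body (75 mm by 190 mm) begins 47 mm behind the grasp point.
Start: joints at [1.114, 0.342, 1.524, -0, 1.275, -0.146], TCP at [0.161, 0.5, 0.292] pointing down, gripper open.
Joint ranges: [-2.53, 2.53], [-0.77, 2.02], [0.04, 2.7], [-1, 4.14], [0.28, 2.66], [-3.11, 3.11]. Speed limits (rad/s): [2.57, 2.57, 3.14, 3.14, 3.14, 3.14].

### API

Orientations are given as [roll, pitch, yaw] about the fixed x, y, z axes, in that order (R = Rz(yaw) Ry(pitch) Rx(roll)).
In Python, from bench import readout, viewer, job gives the robot as it stands. The module is installed in compiled form; this text tells all that it offers.
- The arm moves only by the shell command python3 -m crank 'ROWS' [FORCE]. ROWS is JSON, a list of rows, each a list of 3 entries, a list of its own where there are three numbers: the shift along the tool's x, y, z normalised to -1 to 1, where 1 is 0.1 m, then the turn, a rotation vector about the tool's x, y, z normalised to -1 to 1, where 1 is 45 degrees, then the opening, from 0 (shut) to 1 (fully open). In form: [[[x, y, z], [rx, ry, rz], hand], ...]. A call has 1 to 12 rows; each row is the pose to reach, as a shift and turn from the pose commanded when the call began, along the tool's axes at that moment; what a row does not reach only later rows make up. A row lasts 1/8 s, in which the tool goes at most 62.5 mm and 10.7 degrees, less where a joint would pass 70% of its speed; a pose out of reach is approached as far as the arm can. A call with a number of a shift or a turn outside -1 to 1 is refused whole. A call with a gripper value outside its range is refused whole. The fingers move at their own pace and stop on an object; FORCE is the grip in N (left out, the last holds). Time passes only in rows, so rows that repeat a pose let the fingers close. It gives the time, the measured TCP pose, the force, the opening and the grip force at its end, in the units of the state.
- readout.observe(): the state, without advancing time (a new reading comes with each control period).
- viewer.camera(name): name is "side" or "top" or "wrist"; returns a dict with "pixels" (384x512x3 uint8, red, green, blue), "intrinsics" (3x3 intrinsics, pixels), "dist_coeffs" ([k1, k2, p1, p2, k3] as OpenCV has them; the pictures are not rectified), "extrinsics" (4x4, takes a point from camera to world coordinates). Camera axes: x right, y up, looking along -z (the intrinsics and any distortion apply to the point x, -y, -z); pixel columns grow to the right and rows downward; lengths in m; the calibration is good to about 2 mm. A picture is of the moment at which its call begins. There is no depth.
- job.close_job(): hands the job in; it is judged then, once.
The state is a dict: "time": time; "joints": joint angles; "joint_velocities": joint speeds; "tau": joint torques, N m; "tool_pos": TCP position; "tcp_rot": TCP orientation; "wrist_force": force on the tool from outside, world axes, zero at the start; "ft_torque": the same for the moment, N m; "opening": opening from 0.0 (shut) to 1.0 (fully open); "finger_force": force on a finger pad.
Only numpy, scipy, OpenCV 4.12 (cv2) and the standard library are available. Lean on these libraries where they do the work, as an engineer would, in place of code of your own. Each camera call takes 0.05 s, during which the arm holds its last target. There are 200 camera calls.

## Working session

There is one attempt and no reset: what is moved stays moved. The work goes in short steps, Python scripts to look and compute and a shell command to move; the robot and the scene stay as the last step left them, time stands still between calls to the robot, and variables do not carry over. Pictures are saved under pics/ and viewed, at most 14 in all, crops included, and the job is handed in when it is done.

```bash
mkdir -p pics
cat > h.py <<'E'
import numpy as np, cv2, json
from bench import readout, viewer
def shot(n,f):
    c=viewer.camera(n); cv2.imwrite('pics/%s.png'%f,c['pixels'][:,:,::-1])
    json.dump({k:np.asarray(c[k]).tolist() for k in('intrinsics','dist_coeffs','extrinsics')},open('pics/%s.json'%f,'w'))
def ray(f,u,v):
    c=json.load(open('pics/%s.json'%f));K,D,E=[np.array(c[k],float) for k in('intrinsics','dist_coeffs','extrinsics')]
    p=cv2.undistortPoints(np.array([[[u,v]]],float),K,D)[0,0]
    d=E[:3,:3]@np.array([p[0],-p[1],-1]); return E[:3,3],d/np.linalg.norm(d)
def atz(f,u,v,z):
    o,d=ray(f,u,v); return o+d*(z-o[2])/d[2]
def tri(*obs):
    A=np.zeros((3,3));b=np.zeros(3);R=[ray(*o) for o in obs]
    for o,d in R: P=np.eye(3)-np.outer(d,d);A+=P;b+=P@o
    x=np.linalg.solve(A,b); return x,[round(np.linalg.norm((np.eye(3)-np.outer(d,d))@(x-o)),4) for o,d in R]
def proj(f,X):
    c=json.load(open('pics/%s.json'%f));K,D,E=[np.array(c[k],float) for k in('intrinsics','dist_coeffs','extrinsics')]
    p=(np.asarray(X,float)-E[:3,3])@E[:3,:3]; return cv2.projectPoints((p*[1,-1,-1]).reshape(-1,1,3),np.zeros(3),np.zeros(3),K,D)[0][:,0]
E
python3 - <<'E'
from h import *
for n in('top','side','wrist'):
    shot(n,n+'0'); i=cv2.imread('pics/%s0.png'%n); cv2.imwrite('pics/%s0b.png'%n,cv2.resize(i,(800,600),interpolation=cv2.INTER_CUBIC))
    print(n,np.round(json.load(open('pics/%s0.json'%n))['extrinsics'],3).tolist())
print(readout.observe())
E
```

```text
top [[-0.002, 0.996, -0.094, 0.49], [-0.999, 0.001, 0.037, 0.012], [0.037, 0.094, 0.995, 0.891], [0.0, 0.0, 0.0, 1.0]]
side [[-0.911, 0.307, -0.275, 0.363], [-0.412, -0.676, 0.61, 0.484], [0.002, 0.669, 0.743, 0.634], [0.0, 0.0, 0.0, 1.0]]
wrist [[0.305, -0.919, -0.25, 0.093], [0.952, 0.294, 0.083, 0.522], [-0.003, -0.263, 0.965, 0.383], [0.0, 0.0, 0.0, 1.0]]
{'time': 0.15, 'joints': array([ 1.11399770e+00,  3.42561481e-01,  1.52474833e+00,  3.29213610e-05,
        1.27539128e+00, -1.46010259e-01]), 'joint_velocities': array([ 0.00133941, -0.00074901, -0.00310683, -0.00028342, -0.00073001,
        0.00033853]), 'tau': array([ 7.06086066e-04, -4.31471443e+01, -2.44350797e+01,  7.16129271e-02,
        5.38632413e-02, -7.09612686e-05]), 'tool_pos': array([0.16043394, 0.49966865, 0.29172239]), 'tcp_rot': array([-3.14050059e+00, -1.92418609e-04,  2.83079458e+00]), 'wrist_force': array([-0.56722519,  0.75461612,  0.20681742]), 'ft_torque': array([ 0.01102604, -0.01130484,  0.00559655]), 'finger_force': 0.0, 'opening': 1.0017031909294623}
```

View pics/top0b.png

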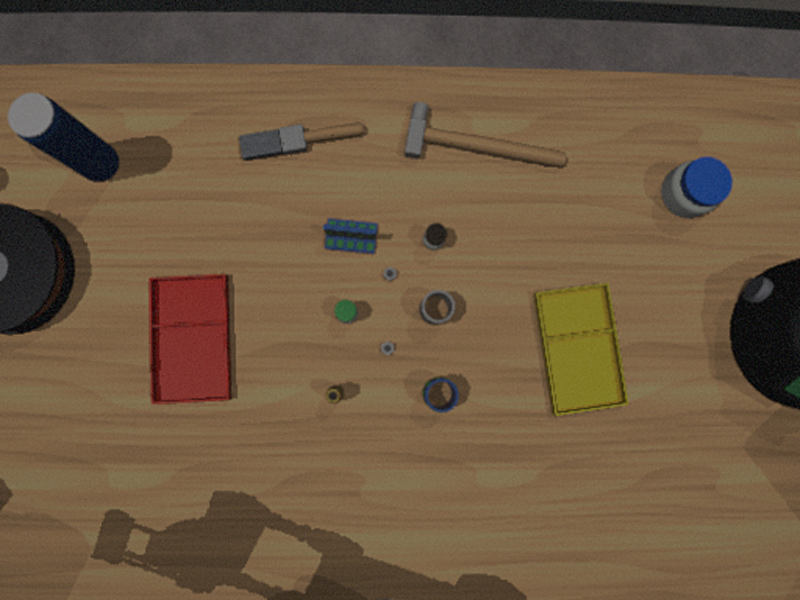

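View pics/side0b.png

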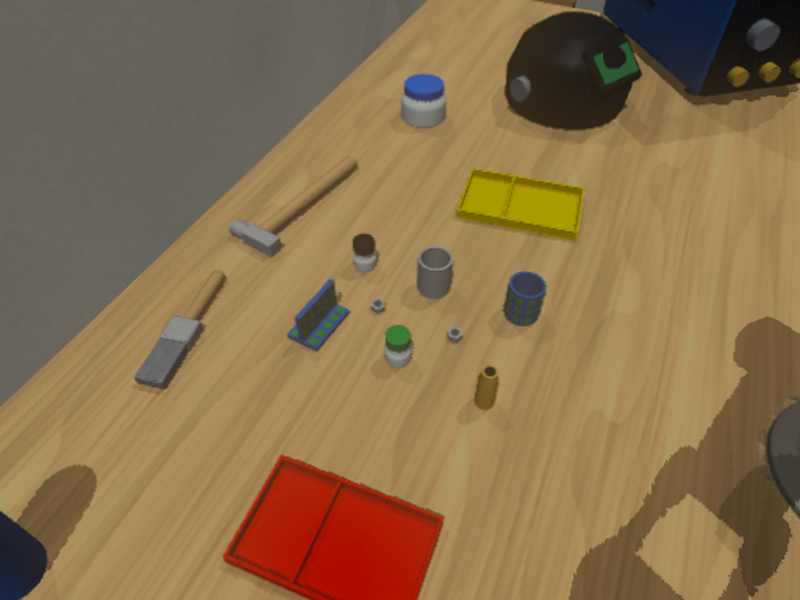

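Top: red tray at left and yellow at right, both with the small bay on the far (+x) side. The tee is at about (351,236), black jar (435,236), green jar (345,310), nozzle (334,394), bare pipe (438,307) and blue pipe (440,394). Two small nuts are at (390,273) and (387,348). Next I'll enlarge with pixel grids.

```bash
cat >> h.py <<'E'
def crop(f,x0,y0,w,h,s,out):
    i=cv2.imread('pics/%s.png'%f)[y0:y0+h,x0:x0+w]; i=cv2.resize(i,None,fx=s,fy=s,interpolation=cv2.INTER_CUBIC)
    i=cv2.convertScaleAbs(i,alpha=1.5,beta=10)
    for x in range(-(-x0//10)*10,x0+w,10):
        X=int((x-x0+.5)*s); cv2.line(i,(X,0),(X,i.shape[0]),(255,255,255) if x%50==0 else (150,150,150),1); cv2.putText(i,str(x),(X+1,9),0,.33,(0,255,255),1)
    for y in range(-(-y0//10)*10,y0+h,10):
        Y=int((y-y0+.5)*s); cv2.line(i,(0,Y),(i.shape[1],Y),(255,255,255) if y%50==0 else (150,150,150),1); cv2.putText(i,str(y),(0,Y-1),0,.33,(0,255,255),1)
    cv2.imwrite('pics/%s.png'%out,i)
E
python3 - <<'E'
from h import *
crop('top0',200,133,105,133,4.5,'topc'); crop('side0',180,145,175,122,4.5,'sidec')
crop('top0',92,170,60,92,6,'a');crop('top0',338,176,66,92,6,'b')
a,b=cv2.imread('pics/a.png'),cv2.imread('pics/b.png');cv2.imwrite('pics/trays.png',np.hstack([a,b]))
E
```

```text
(no output)
```

View pics/topc.png

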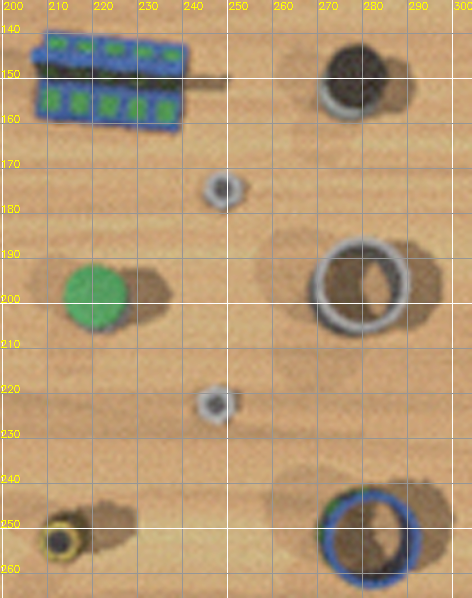

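View pics/sidec.png

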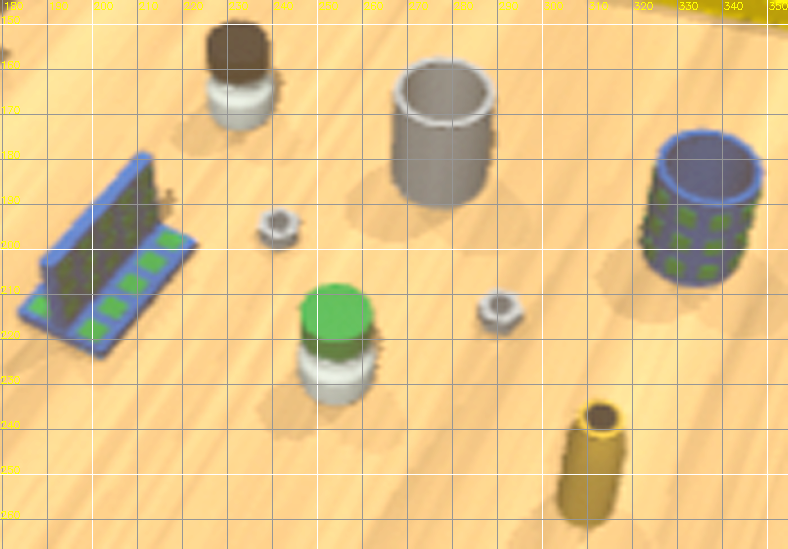

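View pics/trays.png

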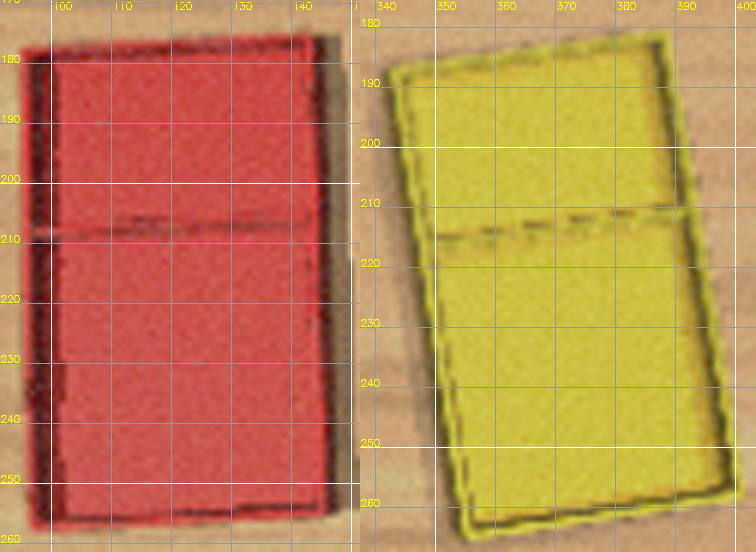

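Top crop, in crop px: rim or cap centres at green (95,297), nozzle (60,542), black (356,77), bare (361,285), blue (371,538). Side crop: green (337,312), nozzle (601,416), black (238,44), bare (444,92), blue (710,166). Tray corners and tee web ends are also readable, so I'll triangulate.

Run:
```python
from h import *
from scipy.optimize import least_squares
T=lambda x,y:('top0',x/4.5+199.5,y/4.5+132.5)
S=lambda x,y:('side0',x/4.5+179.5,y/4.5+144.5)
B=lambda x,y:('side0',x/1.5625-.2,y/1.5625-.2)
R=lambda x,y:('top0',x/6+91.5,y/6+169.5)
Y=lambda x,y:('top0',(x-360)/6+337.5,y/6+175.5)
for n,a,b in [('green50',T(95,297),S(337,312)),('nozzle65',T(60,542),S(601,416)),('black50',T(356,77),S(238,44)),('bare60',T(361,285),S(444,92)),('blue60',T(371,538),S(710,166)),
 ('webL56',T(32,57),S(46,262)),('webR56',T(187,68),S(144,155)),('footnearR8',T(180,131),S(195,243)),('footnearL8',T(38,118),S(101,356)),
 ('redTL',R(22,47),B(225,558)),('redTR',R(318,35),B(285,457)),('redBR',R(332,513),B(443,517)),
 ('yTL',Y(388,67),B(472,170)),('yTR',Y(665,33),B(472,170)),]:
    x,r=tri(a,b); print(n,np.round(x,4),r,np.round(np.hypot(x[0],x[1]),3))
# tray fits, rim outer corners
c=np.array([[.098,.06,.018],[.098,-.06,.018],[-.098,.06,.018],[-.098,-.06,.018]])
for n,obs,g in [('red',{0:[R(22,47),B(225,558)],1:[R(318,35),B(285,457)],2:[R(33,530)],3:[R(332,513),B(443,517)]},[.5,.3,0]),
  ('yel',{0:[Y(388,67),B(457,213)],1:[Y(665,33),B(474,170)],2:[Y(465,540),B(577,235)],3:[Y(740,492),B(583,187)]},[.5,-.3,0])]:
    def f(p):
        Rz=np.array([[np.cos(p[2]),-np.sin(p[2]),0],[np.sin(p[2]),np.cos(p[2]),0],[0,0,1]]);W=c@Rz.T+[p[0],p[1],p[3]]
        return np.concatenate([proj(o[0],W[k])[0]-np.array(o[1:]) for k in obs for o in obs[k]])
    s=least_squares(f,g+[0.]); print(n,np.round(s.x,4),np.round(s.fun,1))
print(len(json.load(open('pics/top0.json'))['dist_coeffs']))
```

```text
green50 [0.5582 0.064  0.0466] [np.float64(0.0004), np.float64(0.0004)] 0.562
nozzle65 [0.4322 0.0799 0.0625] [np.float64(0.0004), np.float64(0.0004)] 0.44
black50 [ 0.6766 -0.0739  0.0463] [np.float64(0.0001), np.float64(0.0001)] 0.681
bare60 [ 0.5639 -0.0746  0.0569] [np.float64(0.0002), np.float64(0.0002)] 0.569
blue60 [ 0.4325 -0.0789  0.0579] [np.float64(0.0012), np.float64(0.0012)] 0.44
webL56 [0.6847 0.0978 0.0551] [np.float64(0.0005), np.float64(0.0005)] 0.692
webR56 [0.6807 0.0164 0.0483] [np.float64(0.0004), np.float64(0.0004)] 0.681
footnearR8 [6.553e-01 2.020e-02 2.000e-04] [np.float64(0.0001), np.float64(0.0001)] 0.656
footnearL8 [ 6.627e-01  9.960e-02 -2.000e-04] [np.float64(0.0002), np.float64(0.0002)] 0.67
redTL [0.6114 0.3743 0.0107] [np.float64(0.002), np.float64(0.002)] 0.717
redTR [0.6165 0.2536 0.0082] [np.float64(0.0024), np.float64(0.0024)] 0.667
redBR [0.4235 0.2433 0.0102] [np.float64(0.0008), np.float64(0.0008)] 0.488
yTL [ 0.571  -0.2081  0.1177] [np.float64(0.0082), np.float64(0.0082)] 0.608
yTR [ 0.6058 -0.3564  0.0086] [np.float64(0.0006), np.float64(0.0006)] 0.703
red [ 0.5167  0.3085  0.0521 -0.0092] [ 1.   0.9 -0.7 -0.2  0.3  0.4 -2.  -0.6  0.4  0.6  0.2  0.9  0.3  0.7]
yel [ 0.5011 -0.3103  0.1389 -0.0095] [ 0.2  0.7 -0.5 -0.8 -0.  -0.  -1.7 -0.  -0.1  0.2 -0.  -0.4  0.7  0.8
  0.2  1.5]
5
```

Measured heights come out 2–8 mm under the stated ones, which is consistent across the scene and within calibration error. The xy positions are consistent. I'll turn the tool to yaw π/2 (jaws along x) and head for the stock.

```bash
python3 -m crank '[[[-0.95,-0.33,0],[0,0,1],1],[[-0.95,-0.33,0],[0,0,1],1],[[-0.95,-0.33,0],[0,0,1],1],[[-0.95,-0.33,0],[0,0,1],1],[[-0.95,-0.33,0],[0,0,1],1]]' 20
python3 -m crank '[[[-0.5,0.5,0],[0,0,0.604],1],[[-0.5,0.5,0],[0,0,0.604],1],[[-0.5,0.5,0],[0,0,0.604],1],[[-0.5,0.5,0],[0,0,0.604],1]]'
```

```text
time: 0.78
tool_pos: [0.241, 0.4392, 0.292]
tcp_rot: [-3.141, 0.0, 2.045]
wrist_force: [-0.5, 0.6, -0.6]
opening: 1.001
finger_force: 0.0
time: 1.27
tool_pos: [0.3082, 0.4177, 0.292]
tcp_rot: [-3.141, 0.0, 1.574]
wrist_force: [-0.1, 0.9, 0.3]
opening: 1.001
finger_force: 0.0
```

```bash
for i in 1 2 3; do :; done
python3 -m crank '[[[-1,0.4,0.3],[0,0,0],1],[[-1,0.4,0.3],[0,0,0],1]]' >/dev/null
python3 -m crank '[[[-1,0.4,0.3],[0,0,0],1],[[-1,0.4,0.3],[0,0,0],1]]' >/dev/null
python3 -m crank '[[[-1,0.4,0.3],[0,0,0],1],[[-1,0.4,0.3],[0,0,0],1]]' >/dev/null
python3 -m crank '[[[-0.38,0.04,0],[0,0,0],1],[[-0.38,0.04,0],[0,0,0],1],[[-0.38,0.04,0],[0,0,0],1]]'
python3 - <<'E'
from h import *
shot('wrist','w1');crop('w1',0,0,512,384,1.5,'w1c')
for n,p in dict(noz=[.432,.08,.065],green=[.558,.064,.05],blue=[.4325,-.079,.06],gp=[.432,.08,.038]).items(): print(n,proj('w1',p))
E
```

```text
time: 2.4
tool_pos: [0.4322, 0.0803, 0.2023]
tcp_rot: [3.141, -0.0, 1.573]
wrist_force: [-0.7, -0.0, -0.7]
opening: 1.002
finger_force: 0.0
noz [[256.34233591 200.0482713 ]]
green [[394.79836724 212.20673973]]
blue [[256.34158644 348.69937694]]
gp [[256.32201689 191.31921028]]
```

View pics/w1c.png

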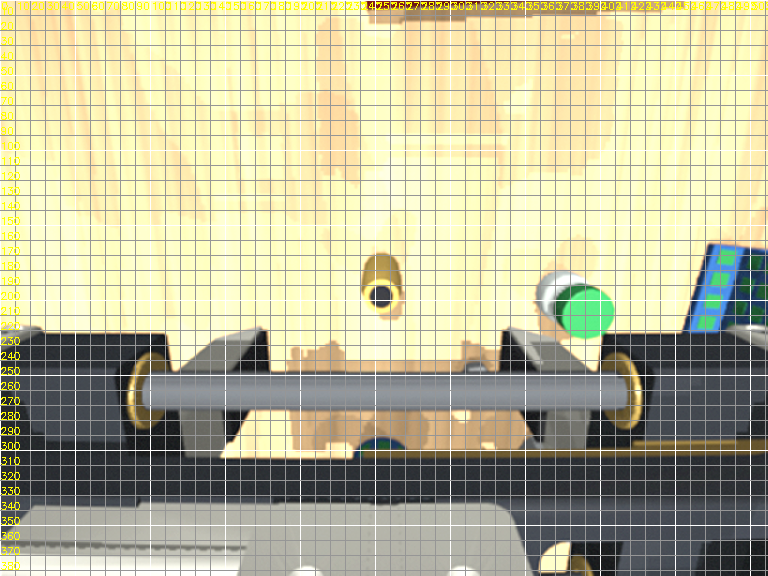

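The wrist view agrees with the measurement: nozzle top at (253,197) against (256,200) predicted, green cap (389,208) against (395,212). That is 2–4 mm, within calibration. Grasping the nozzle.

```bash
python3 -m crank '[[[0.01,-0.01,0.6],[0,0,0],1],[[0.01,-0.01,1],[0,0,0],1],[[0.01,-0.01,1],[0,0,0],1]]' >/dev/null
python3 -m crank '[[[0,0,0.175],[0,0,0],1],[[0,0,0.175],[0,0,0],1],[[0,0,0.175],[0,0,0],0],[[0,0,0.175],[0,0,0],0],[[0,0,0.175],[0,0,0],0],[[0,0,0.175],[0,0,0],0],[[0,0,0.175],[0,0,0],0],[[0,0,0.175],[0,0,0],0],[[0,0,0.175],[0,0,0],0],[[0,0,0.175],[0,0,0],0]]' 20
```

```text
time: 4.08
tool_pos: [0.4312, 0.0808, 0.0847]
tcp_rot: [-3.141, -0.0, 1.571]
wrist_force: [-0.5, 0.0, -0.5]
opening: 0.276
finger_force: 20.0
```

```bash
python3 -m crank '[[[0,0,-0.5],[0,0,0],0],[[0,0,-1],[0,0,0],0],[[0,0,-1],[0,0,0],0]]' >/dev/null
python3 -m crank '[[[0.5,0.25,0],[0,0,0],0],[[0.87,0.48,0],[0,0,0],0]]' >/dev/null
python3 -m crank '[[[0.5,0.25,0],[0,0,0],0],[[0.87,0.48,0],[0,0,0],0]]' >/dev/null
python3 -m crank '[[[0.5,0.25,0],[0,0,0],0],[[0.87,0.47,0],[0,0,0],0],[[0.87,0.47,0],[0,0,0],0],[[0.87,0.47,0],[0,0,0],0]]'
python3 -m crank '[[[0,0,0.4],[0,0,0],0],[[0,0,0.8],[0,0,0],0],[[0,0,0.9],[0,0,0],0],[[0,0,0.95],[0,0,0],0],[[0,0,0.95],[0,0,0],0],[[0,0,0.95],[0,0,0],0]]'
python3 -c "
from h import *
shot('side','s1');shot('top','t1');crop('s1',120,270,180,114,4,'s1c')
a=cv2.imread('pics/s1.png')[230:384,120:300];b=cv2.imread('pics/t1.png')[150:304,60:240]
cv2.imwrite('pics/c1.png',cv2.resize(np.hstack([a,b]),(792,339),interpolation=2))"
```

```text
time: 5.45
tool_pos: [0.5734, 0.3411, 0.1828]
tcp_rot: [-3.138, 0.002, 1.571]
wrist_force: [-0.4, -0.6, -0.6]
opening: 0.274
finger_force: 20.0
time: 6.2
tool_pos: [0.5749, 0.3421, 0.0913]
tcp_rot: [3.139, -0.001, 1.571]
wrist_force: [-0.1, -0.2, -0.5]
opening: 0.275
finger_force: 20.0
```

View pics/c1.png

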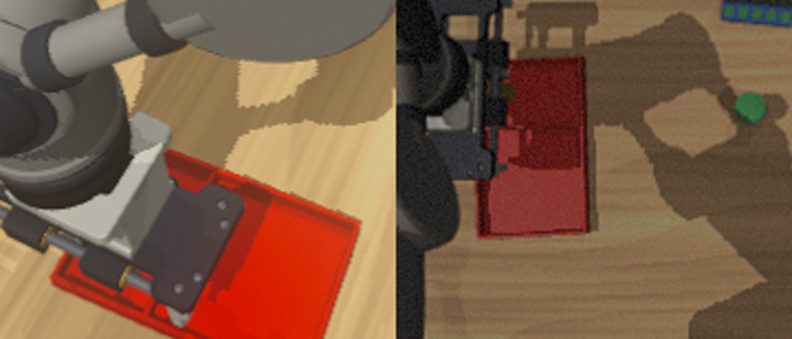

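The arm hides the nozzle, but the tool stands over the small bay as planned. I'll settle, release and lift, then go to the green jar.

```bash
python3 -m crank '[[[0,0,0.01],[0,0,0],0],[[0,0,0.01],[0,0,0],0],[[0,0,0.01],[0,0,0],0]]'
python3 -m crank '[[[0,0,0],[0,0,0],0.7],[[0,0,0],[0,0,0],0.7],[[0,0,0],[0,0,0],0.7],[[0,0,0],[0,0,0],0.7],[[0,0,-0.4],[0,0,0],0.7],[[0,0,-1],[0,0,0],0.7],[[0,0,-1],[0,0,0],0.7]]' |grep -E 'pos|open'
python3 -m crank '[[[-0.5,0,0],[0,0,0],1],[[-0.92,-0.06,0],[0,0,0],1]]' >/dev/null
python3 -m crank '[[[-0.5,0,0],[0,0,0],1],[[-0.92,-0.06,0],[0,0,0],1]]' >/dev/null
python3 -m crank '[[[-0.5,0,0],[0,0,0],1],[[-0.92,-0.06,0],[0,0,0],1],[[-0.92,-0.06,0],[0,0,0],1],[[-0.92,-0.06,0],[0,0,0],1]]'
python3 -c "
from h import *
shot('side','s2');shot('top','t2');shot('wrist','w2')
a=cv2.imread('pics/s2.png')[260:384,130:300];b=cv2.imread('pics/t2.png')[160:284,80:180];c=cv2.imread('pics/w2.png')[130:254,180:330]
i=np.hstack([a,b,c]);cv2.imwrite('pics/c2.png',cv2.resize(i,None,fx=1.9,fy=1.9,interpolation=2));print(proj('w2',[.556,.066,.05]))"
```

```text
time: 6.68
tool_pos: [0.5742, 0.3419, 0.0887]
tcp_rot: [3.142, -0.0, 1.571]
wrist_force: [-0.2, 0.0, -0.6]
opening: 0.276
finger_force: 20.0
tool_pos: [0.5765, 0.3429, 0.1949]
opening: 0.697
time: 8.55
tool_pos: [0.5562, 0.0661, 0.1883]
tcp_rot: [-3.141, -0.0, 1.571]
wrist_force: [-0.2, -0.1, -0.2]
opening: 1.002
finger_force: 0.0
[[256.31074013 200.23528147]]
```

View pics/c2.png

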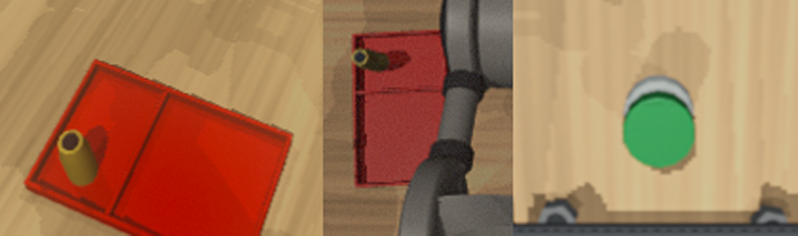

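The nozzle stands upright in the small bay. In the wrist view the green cap is at (257,198), right where predicted.

```bash
python3 -m crank '[[[0,0,0.6],[0,0,0],1],[[0,0,1],[0,0,0],1],[[0,0,1],[0,0,0],1]]' >/dev/null
python3 -m crank '[[[0,0,0.04],[0,0,0],1],[[0,0,0.04],[0,0,0],0],[[0,0,0.04],[0,0,0],0],[[0,0,0.04],[0,0,0],0],[[0,0,0.04],[0,0,0],0],[[0,0,0.04],[0,0,0],0],[[0,0,0.04],[0,0,0],0],[[0,0,0.04],[0,0,0],0],[[0,0,0.04],[0,0,0],0]]' 20
python3 -m crank '[[[0,0,-0.5],[0,0,0],0],[[0,0,-1],[0,0,0],0],[[0,0,-1],[0,0,0],0]]' >/dev/null
python3 -m crank '[[[0.4,0.03,0],[0,0,0],0],[[0.73,0.07,0],[0,0,0],0]]' >/dev/null
python3 -m crank '[[[0.4,0.03,0],[0,0,0],0],[[0.73,0.07,0],[0,0,0],0]]' >/dev/null
python3 -m crank '[[[0.4,0.03,0],[0,0,0],0],[[0.72,0.07,0],[0,0,0],0],[[0.72,0.07,0],[0,0,0],0],[[0.72,0.07,0],[0,0,0],0]]'
python3 -m crank '[[[0,0,0.4],[0,0,0],0],[[0,0,0.8],[0,0,0],0],[[0,0,0.9],[0,0,0],0],[[0,0,0.95],[0,0,0],0],[[0,0,0.95],[0,0,0],0],[[0,0,0.96],[0,0,0],0],[[0,0,0.96],[0,0,0],0],[[0,0,0.96],[0,0,0],0]]'
```

```text
time: 10.2
tool_pos: [0.5563, 0.0658, 0.0847]
tcp_rot: [-3.141, -0.0, 1.571]
wrist_force: [0.1, -0.3, -0.5]
opening: 0.355
finger_force: 19.2
time: 11.58
tool_pos: [0.5767, 0.2832, 0.1834]
tcp_rot: [-3.139, 0.001, 1.571]
wrist_force: [-0.4, -0.1, -0.7]
opening: 0.359
finger_force: 19.2
time: 12.58
tool_pos: [0.5774, 0.2839, 0.0892]
tcp_rot: [3.141, -0.0, 1.571]
wrist_force: [0.3, 0.1, -1.6]
opening: 0.358
finger_force: 19.2
```

```bash
python3 -m crank '[[[0,0,0],[0,0,0],0.75],[[0,0,0],[0,0,0],0.75],[[0,0,0],[0,0,0],0.75],[[0,0,0],[0,0,0],0.75],[[0,0,-0.4],[0,0,0],0.75],[[0,0,-1],[0,0,0],0.75],[[0,0,-1],[0,0,0],0.75]]' |grep -E 'pos|open'
python3 -m crank '[[[-0.5,-0.18,0],[0,0,0],1],[[-0.9,-0.365,0],[0,0,0],1]]' >/dev/null
python3 -m crank '[[[-0.5,-0.18,0],[0,0,0],1],[[-0.9,-0.365,0],[0,0,0],1]]' >/dev/null
python3 -m crank '[[[-0.5,-0.18,0],[0,0,0],1],[[-0.9,-0.365,0],[0,0,0],1]]' >/dev/null
python3 -m crank '[[[-0.5,-0.18,0],[0,0,0],1],[[-0.91,-0.365,0],[0,0,0],1],[[-0.91,-0.365,0],[0,0,0],1],[[-0.91,-0.365,0],[0,0,0],1]]'
python3 -c "
from h import *
shot('side','s3');shot('wrist','w3')
a=cv2.imread('pics/s3.png')[230:384,130:300];c=cv2.imread('pics/w3.png')[110:264,150:360]
i=np.hstack([a,c]);cv2.imwrite('pics/c3.png',cv2.resize(i,None,fx=2,fy=2,interpolation=2));print(proj('w3',[.431,-.078,.06]))"
```

```text
tool_pos: [0.5795, 0.2847, 0.1945]
opening: 0.752
time: 14.7
tool_pos: [0.4313, -0.0769, 0.1884]
tcp_rot: [-3.141, -0.001, 1.57]
wrist_force: [-0.9, -0.1, -0.1]
opening: 1.0
finger_force: 0.0
[[255.99506798 204.65502572]]
```

View pics/c3.png

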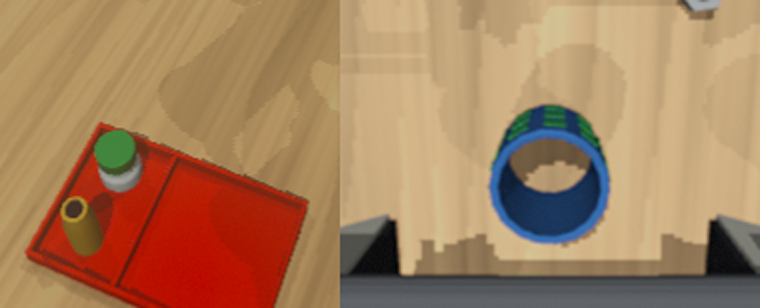

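Jar and nozzle both stand upright. The blue pipe rim is at (255,203) against (256,205) predicted.

```bash
python3 -m crank '[[[0,0,0.6],[0,0,0],1],[[0,0,1],[0,0,0],1],[[0,0,1],[0,0,0],1]]' >/dev/null
python3 -m crank '[[[0,0,0.04],[0,0,0],1],[[0,0,0.04],[0,0,0],0],[[0,0,0.04],[0,0,0],0],[[0,0,0.04],[0,0,0],0],[[0,0,0.04],[0,0,0],0],[[0,0,0.04],[0,0,0],0],[[0,0,0.04],[0,0,0],0],[[0,0,0.04],[0,0,0],0]]' 25
python3 -m crank '[[[0,0,-0.5],[0,0,0],0],[[0,0,-1],[0,0,0],0],[[0,0,-1],[0,0,0],0]]' >/dev/null
python3 -m crank '[[[0.5,0.06,0],[0,0,0],0],[[0.96,0.12,0],[0,0,0],0]]' >/dev/null
python3 -m crank '[[[0.5,0.06,0],[0,0,0],0],[[0.96,0.12,0],[0,0,0],0]]' >/dev/null
python3 -m crank '[[[0.5,0.06,0],[0,0,0],0],[[0.96,0.12,0],[0,0,0],0]]' >/dev/null
python3 -m crank '[[[0.5,0.06,0],[0,0,0],0],[[0.96,0.12,0],[0,0,0],0],[[0.96,0.12,0],[0,0,0],0],[[0.96,0.12,0],[0,0,0],0]]'
python3 -m crank '[[[0,0,0.4],[0,0,0],0],[[0,0,0.8],[0,0,0],0],[[0,0,0.9],[0,0,0],0],[[0,0,0.95],[0,0,0],0],[[0,0,0.95],[0,0,0],0],[[0,0,0.96],[0,0,0],0],[[0,0,0.96],[0,0,0],0],[[0,0,0.96],[0,0,0],0]]'
```

```text
time: 16.18
tool_pos: [0.4312, -0.0772, 0.0848]
tcp_rot: [-3.141, -0.0, 1.571]
wrist_force: [-2.0, 0.8, 5.3]
opening: 0.542
finger_force: 25.0
time: 17.8
tool_pos: [0.4784, 0.3062, 0.183]
tcp_rot: [-3.139, 0.002, 1.572]
wrist_force: [-0.5, -1.1, -2.0]
opening: 0.548
finger_force: 25.0
time: 18.8
tool_pos: [0.4794, 0.307, 0.0892]
tcp_rot: [3.141, -0.0, 1.571]
wrist_force: [1.2, 0.8, -1.9]
opening: 0.547
finger_force: 25.0
```

```bash
python3 -m crank '[[[0,0,0],[0,0,0],0.8],[[0,0,0],[0,0,0],0.8],[[0,0,0],[0,0,0],0.8],[[0,0,0],[0,0,0],0.8],[[0,0,-0.4],[0,0,0],0.8],[[0,0,-1],[0,0,0],0.8],[[0,0,-1],[0,0,0],0.8]]' |grep -E 'pos|open'
python3 -m crank '[[[-0.5,0.25,0],[0,0,0],1],[[-0.95,0.49,0],[0,0,0],1]]' >/dev/null
python3 -m crank '[[[-0.5,0.25,0],[0,0,0],1],[[-0.95,0.49,0],[0,0,0],1]]' >/dev/null
python3 -m crank '[[[-0.5,0.25,0],[0,0,0],1],[[-0.95,0.49,0],[0,0,0],1]]' >/dev/null
python3 -m crank '[[[-0.5,0.25,0],[0,0,0],1],[[-0.94,0.49,0],[0,0,0],1],[[-0.94,0.49,0],[0,0,0],1],[[-0.94,0.49,0],[0,0,0],1]]'
python3 -c "
from h import *
shot('side','s4');shot('wrist','w4')
a=cv2.imread('pics/s4.png')[230:384,130:300];c=cv2.imread('pics/w4.png')[110:264,110:360]
i=np.hstack([a,c]);cv2.imwrite('pics/c4.png',cv2.resize(i,None,fx=1.9,fy=1.9,interpolation=2));print(proj('w4',[.675,-.072,.05]))"
```

```text
tool_pos: [0.4814, 0.3079, 0.1936]
opening: 0.8
time: 20.92
tool_pos: [0.6747, -0.0718, 0.1875]
tcp_rot: [-3.14, -0.001, 1.571]
wrist_force: [0.7, 1.5, 0.2]
opening: 1.002
finger_force: 0.0
[[257.21799209 200.55522314]]
```

View pics/c4.png

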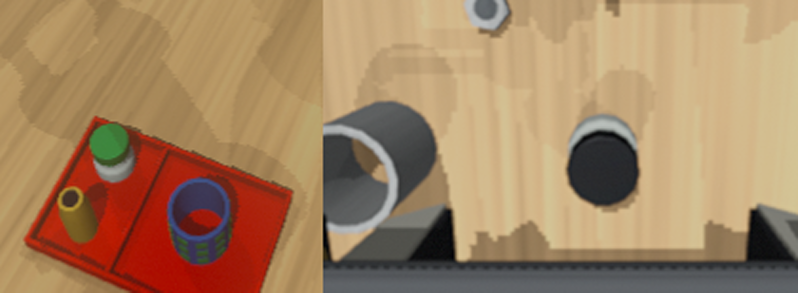

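Black cap is at (257,198) against (257,201) predicted, and the blue pipe stands in its bay. I'll use a smaller opening here for clearance to the bare pipe.

```bash
python3 -m crank '[[[0,0,0.3],[0,0,0],0.7],[[0,0,0.6],[0,0,0],0.7],[[0,0,1],[0,0,0],0.7],[[0,0,1],[0,0,0],0.7]]' >/dev/null
python3 -m crank '[[[0,0,0.04],[0,0,0],0.7],[[0,0,0.04],[0,0,0],0],[[0,0,0.04],[0,0,0],0],[[0,0,0.04],[0,0,0],0],[[0,0,0.04],[0,0,0],0],[[0,0,0.04],[0,0,0],0],[[0,0,0.04],[0,0,0],0],[[0,0,0.04],[0,0,0],0]]' 20
python3 -m crank '[[[0,0,-0.5],[0,0,0],0],[[0,0,-1],[0,0,0],0],[[0,0,-1],[0,0,0],0]]' >/dev/null
python3 -m crank '[[[-0.4,-0.2,0],[0,0,0],0],[[-0.77,-0.385,0],[0,0,0],0]]' >/dev/null
python3 -m crank '[[[-0.4,-0.2,0],[0,0,0],0],[[-0.77,-0.385,0],[0,0,0],0]]' >/dev/null
python3 -m crank '[[[-0.4,-0.2,0],[0,0,0],0],[[-0.76,-0.385,0],[0,0,0],0],[[-0.76,-0.385,0],[0,0,0],0],[[-0.76,-0.385,0],[0,0,0],0]]'
python3 -m crank '[[[0,0,0.4],[0,0,0],0],[[0,0,0.8],[0,0,0],0],[[0,0,0.9],[0,0,0],0],[[0,0,0.95],[0,0,0],0],[[0,0,0.95],[0,0,0],0],[[0,0,0.96],[0,0,0],0],[[0,0,0.96],[0,0,0],0],[[0,0,0.96],[0,0,0],0]]'
```

```text
time: 22.52
tool_pos: [0.6755, -0.0722, 0.0852]
tcp_rot: [3.141, 0.0, 1.571]
wrist_force: [-1.1, 0.8, 5.4]
opening: 0.36
finger_force: 19.6
time: 23.9
tool_pos: [0.5596, -0.3016, 0.1835]
tcp_rot: [-3.14, -0.002, 1.571]
wrist_force: [0.4, 0.7, -0.5]
opening: 0.359
finger_force: 19.5
time: 24.9
tool_pos: [0.56, -0.3023, 0.0892]
tcp_rot: [3.141, 0.0, 1.571]
wrist_force: [-0.1, 0.1, 1.5]
opening: 0.36
finger_force: 19.6
```

```bash
python3 -m crank '[[[0,0,0],[0,0,0],0.75],[[0,0,0],[0,0,0],0.75],[[0,0,0],[0,0,0],0.75],[[0,0,0],[0,0,0],0.75],[[0,0,-0.4],[0,0,0],0.75],[[0,0,-1],[0,0,0],0.75],[[0,0,-1],[0,0,0],0.75]]' |grep -E 'pos|open'
python3 -m crank '[[[0.5,0.15,0],[0,0,0],0.75],[[0.9,0.305,0],[0,0,0],0.75]]' >/dev/null
python3 -m crank '[[[0.5,0.15,0],[0,0,0],0.75],[[0.9,0.305,0],[0,0,0],0.75]]' >/dev/null
python3 -m crank '[[[0.5,0.15,0],[0,0,0],0.75],[[0.9,0.305,0],[0,0,0],0.75]]' >/dev/null
python3 -m crank '[[[0.5,0.15,0],[0,0,0.127],0.75],[[0.91,0.305,0],[0,0,0.127],0.75],[[0.91,0.305,0],[0,0,0.127],0.75],[[0.91,0.305,0],[0,0,0.127],0.75]]'
python3 -c "
from h import *
shot('side','s5');shot('wrist','w5')
a=cv2.imread('pics/s5.png')[90:234,270:400];c=cv2.imread('pics/w5.png')[110:254,150:360]
i=np.hstack([a,c]);cv2.imwrite('pics/c5.png',cv2.resize(i,None,fx=2.2,fy=2.2,interpolation=2));print(proj('w5',[[.682,.059,.056],[.686,.099,.056],[.678,.019,.056]]))"
```

```text
tool_pos: [0.5619, -0.3035, 0.1943]
opening: 0.751
time: 27.02
tool_pos: [0.6814, 0.0584, 0.1878]
tcp_rot: [-3.14, 0.001, 1.472]
wrist_force: [-0.5, -0.2, 0.6]
opening: 0.75
finger_force: 0.0
[[257.49800586 199.91428401]
 [257.56441805 150.88601656]
 [257.43551066 244.64215857]]
```

View pics/c5.png

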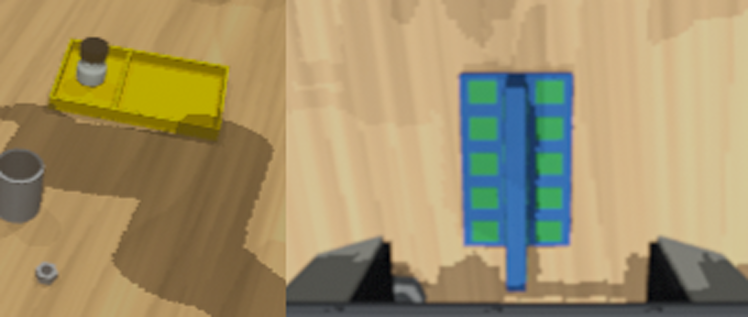

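The web is centred between the fingers and aligned, at column 254 against 257 predicted. The black jar stands in the yellow small bay. Grasping the tee now.

```bash
python3 -m crank '[[[0.01,-0.02,0.3],[0,0,0],0.7],[[0.01,-0.02,0.6],[0,0,0],0.7],[[0.01,-0.02,1],[0,0,0],0.7],[[0.01,-0.02,1],[0,0,0],0.7]]' >/dev/null
python3 -m crank '[[[0,0,0.04],[0,0,0],0.7],[[0,0,0.04],[0,0,0],0],[[0,0,0.04],[0,0,0],0],[[0,0,0.04],[0,0,0],0],[[0,0,0.04],[0,0,0],0],[[0,0,0.04],[0,0,0],0],[[0,0,0.04],[0,0,0],0],[[0,0,0.04],[0,0,0],0],[[0,0,0.04],[0,0,0],0],[[0,0,0.04],[0,0,0],0],[[0,0,0.04],[0,0,0],0]]' 35
python3 -m crank '[[[0,0,-0.5],[0,0,0],0],[[0,0,-1],[0,0,-0.127],0],[[0,0,-1],[0,0,-0.127],0],[[0,0,-1],[0,0,-0.127],0]]'
```

```text
time: 29.0
tool_pos: [0.6799, 0.0601, 0.0847]
tcp_rot: [-3.142, -0.0, 1.471]
wrist_force: [-0.7, 0.8, -0.6]
opening: 0.084
finger_force: 35.0
time: 29.5
tool_pos: [0.6793, 0.06, 0.1837]
tcp_rot: [-3.14, -0.0, 1.57]
wrist_force: [-0.4, -0.4, -2.6]
opening: 0.084
finger_force: 35.0
```

```bash
python3 -m crank '[[[-0.5,-0.28,0],[0,0,0],0],[[-0.94,-0.54,0],[0,0,0],0]]' >/dev/null
python3 -m crank '[[[-0.5,-0.28,0],[0,0,0],0],[[-0.94,-0.54,0],[0,0,0],0]]' >/dev/null
python3 -m crank '[[[-0.5,-0.28,0],[0,0,0],0],[[-0.94,-0.54,0],[0,0,0],0]]' >/dev/null
python3 -m crank '[[[-0.5,-0.28,0],[0,0,-0.178],0],[[-0.94,-0.54,0],[0,0,-0.178],0],[[-0.94,-0.54,0],[0,0,-0.178],0],[[-0.94,-0.54,0],[0,0,-0.178],0]]'
python3 -m crank '[[[0,0,0.4],[0,0,0],0],[[0,0,0.8],[0,0,0],0],[[0,0,0.9],[0,0,0],0],[[0,0,0.95],[0,0,0],0],[[0,0,0.95],[0,0,0],0],[[0,0,0.96],[0,0,0],0],[[0,0,0.96],[0,0,0],0],[[0,0,0.96],[0,0,0],0]]'
```

```text
time: 30.75
tool_pos: [0.4635, -0.3153, 0.1832]
tcp_rot: [-3.14, -0.003, 1.71]
wrist_force: [0.1, -0.0, -2.0]
opening: 0.085
finger_force: 35.0
time: 31.75
tool_pos: [0.4641, -0.3161, 0.0891]
tcp_rot: [3.141, 0.0, 1.711]
wrist_force: [0.6, 0.1, -1.2]
opening: 0.083
finger_force: 35.0
```

```bash
python3 -m crank '[[[0,0,0],[0,0,0],0.4],[[0,0,0],[0,0,0],0.4],[[0,0,0],[0,0,0],0.4],[[0,0,0],[0,0,0],0.4],[[0,0,-0.4],[0,0,0],0.4],[[0,0,-1],[0,0,0],0.4],[[0,0,-1],[0,0,0],0.4]]' |grep -E 'pos|open'
python3 -m crank '[[[0.5,0,-0.3],[0,0,0],0.4],[[1,0,-0.5],[0,0,0],0.4]]' >/dev/null
python3 -m crank '[[[0.5,0,-0.3],[0,0,0],0.4],[[1,0,-0.5],[0,0,0],0.4]]' >/dev/null
python3 -m crank '[[[0.5,0,0],[0,0,0],0.4],[[1,0,0],[0,0,0],0.4],[[1,0,0],[0,0,0],0.4],[[1,0,0],[0,0,0],0.4]]'
python3 -c "
from h import *
shot('side','s6');shot('top','t6')
a=cv2.imread('pics/s6.png')[90:384];b=cv2.imread('pics/t6.png')[130:280]
cv2.imwrite('pics/c6.png',np.vstack([cv2.resize(a,(650,373),interpolation=2),cv2.resize(b,(650,190),interpolation=2)]))
crop('s6',180,145,175,122,4.5,'s6c');crop('t6',338,176,66,92,6,'t6c')"
```

```text
tool_pos: [0.4658, -0.3175, 0.1934]
opening: 0.399
time: 33.62
tool_pos: [0.4221, -0.0191, 0.2882]
tcp_rot: [-3.141, 0.0, 1.712]
wrist_force: [0.2, 1.1, -0.2]
opening: 0.398
finger_force: 0.0
```

View pics/c6.png

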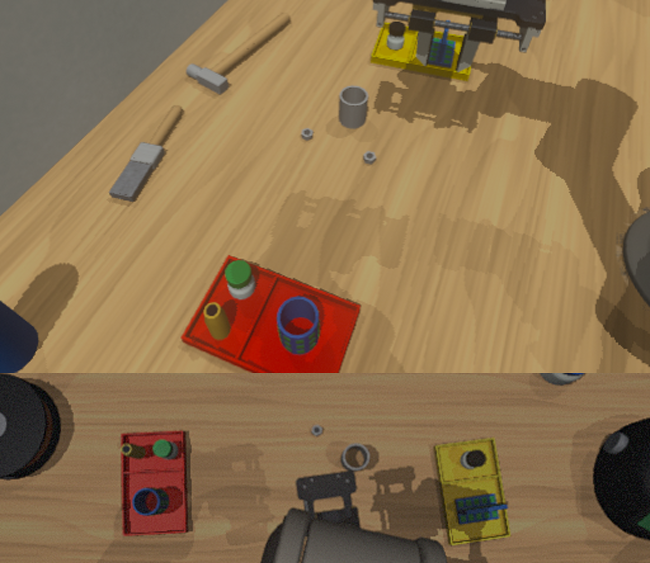

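All five stand in their bays, and the bare pipe is still where it was. One closer check of the yellow tray.

View pics/t6c.png

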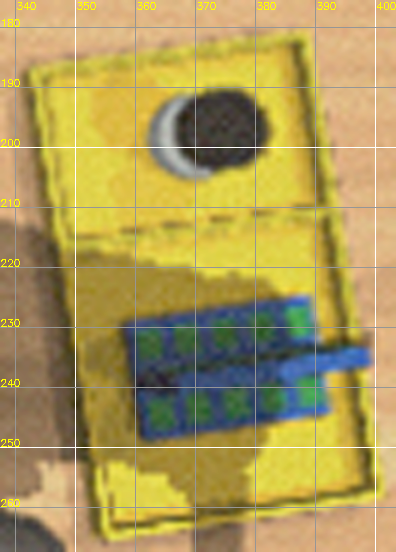

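Run:
```python
from h import *
def fr(p,x,y,a):
    d=np.array(p[:2])-[x,y];c,s=np.cos(a),np.sin(a);return np.round([c*d[0]+s*d[1],-s*d[0]+c*d[1]],3)
q=(.5011,-.3103,.139);r=(.5167,.3085,.052)
print('tee',fr(atz('t6',375.0,236.5,.005),*q),'black',fr(atz('t6',374,196.5,.046),*q))
print('bare moved',proj('t6',[.5639,-.0746,.0569]))
crop('t6',268,186,24,24,20,'bare')
d=cv2.absdiff(cv2.imread('pics/s6.png'),cv2.imread('pics/side0.png'))[155:192,264:292];print(d.mean(),np.percentile(d,95))
```

```text
tee [-0.035 -0.003] black [ 0.063 -0.002]
bare moved [[279.74353185 195.91336302]]
6.576254826254826 9.0
```

The tee is at (-35,-3) mm and the black jar at (63,-2) mm in the yellow tray frame, both well inside limits. The bare pipe image is unchanged. Handing in.

```bash
python3 -c "
from bench import job
print(job.close_job())"
```

```text
the job is handed in; nothing more can be done
None
```

Both welding kits are made up and the job is handed in: all five parts stand released in their bays in the last pictures, and the bare steel pipe looks unmoved (the hand-in returned no verdict).

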